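Set out the sampling station

ROBOT

A 6-joint arm with a two-finger parallel gripper is mounted at the origin on a cart in front of the work surface, level with it; the furniture and walls round the work are solid. World frame = base frame: x ahead of the robot, y to its left, z up, the work surface at z = 0. Lengths are in m, angles in rad, forces in N, time in s.
With the tool pointing down it reaches from about 0.425 to 0.95 m from the base axis. Payload 3.5 kg.
Tool frame: the origin (TCP) lies on the centre line of the jaws, within the pads' length; the fingertips stand 8 mm ahead of it and the grasp point (between the pads) lies 11 mm behind it; z points along the fingers, y is the line along which they close (so a half turn about z gives the same grasp; the last joint's range is limited). The gripper opens to 85 mm and grips with 20 to 120 N. Pads are 22 mm wide; open, the fingers measure 114 mm over their backs; the gripper's body (76 mm by 85 mm) begins 54 mm behind the grasp point. The pads swing forward as they close: fully open they stand 13 mm farther back than shut.
Start: joints at [-1.339, 0.286, 1.577, -0, 1.279, -0.15], TCP at [0.252, -0.626, 0.239] pointing down, gripper open.
Joint ranges: [-2.77, 2.77], [-0.9, 2.22], [0.21, 2.48], [-1.53, 4.67], [0.24, 2.81], [-2.84, 2.84]. Speed limits (rad/s): [2.79, 2.79, 3.14, 3.14, 3.14, 3.14].

INTERFACE

Orientations are given as a unit quaternion [x, y, z, w].
In Python, from plant import ctrl gives the robot as it stands. The module is installed in compiled form; this text tells all that it offers.
- The arm moves only by the tool send_rows, never from a script. Its argument "steps" is a list of rows, each a list of 5 numbers: the shift along the tool's x, y, z in m, then the turn about the tool's z in degrees, then the opening, from -1 (shut) to 1 (fully open). A call has 1 to 12 rows; each row is the pose to reach, as a shift and turn from the pose commanded when the call began, along the tool's axes at that moment; what a row does not reach only later rows make up. A row lasts 1/10 s, in which the tool goes at most 50 mm and 8.59 degrees, less where a joint would pass 70% of its speed; a pose out of reach is approached as far as the arm can. A call with a gripper value outside its range is refused whole. The fingers move at their own pace and stop on an object; "squeeze" is the grip in N (left out, the last holds). Time passes only in rows, so rows that repeat a pose let the fingers close. It gives the time, the measured TCP pose, the force, the opening and the grip force at its end, in the units of the state.
- ctrl.get_state(): the state, without advancing time (a new reading comes with each control period).
- ctrl.read_camera(name): name is "side" or "top" or "wrist"; returns the picture (400x640x3 uint8, red, green, blue); there is no depth.
- ctrl.calibration(name): a dict with "intrinsics" (3x3 intrinsics, pixels), "extrinsics" (4x4, takes a point from world to camera coordinates); the wrist camera has in their place "tool_from_camera" (4x4, takes a point from camera to tool coordinates, whose origin is the TCP and whose axes are the flange's). Camera axes: x right, y up, looking along -z (the intrinsics and any distortion apply to the point x, -y, -z); pixel columns grow to the right and rows downward; lengths in m; the calibration is good to about 2 mm. A picture is of the moment at which its call begins: read the wrist's pose just before it. calibration takes no time and is no camera call.
- ctrl.sign_off(): hands the job in; it is judged then, once.
The state is a dict: "time": time; "qpos": joint angles; "dq": joint speeds; "joint_efforts": joint torques, N m; "eef_pos": TCP position; "tcp_rot": TCP orientation; "contact_force": force on the tool from outside, world axes, zero at the start; "wrist_torque": the same for the moment, N m; "opening": opening from 0.0 (shut) to 1.0 (fully open); "finger_force": force on a finger pad.
Only numpy, scipy, OpenCV 4.12 (cv2) and the standard library are available. Lean on these libraries where they do the work, as an engineer would, in place of code of your own. Each camera call takes 0.05 s, during which the arm holds its last target. There are 200 camera calls.

TASK

Set out the sampling station: build the sight column on the blue pad - the steel spool piece upright in the middle of the pad, the orange gasket centred on top of it, and the sight glass upright and centred on the gasket - and stand the gold-lidded jar in the middle of the yellow pad. Stand the black-lidded jar on the table midway between the two pads, in line with them. Never tip the sight glass over, and leave the white gasket, the tape roll and the green tin where they are.

Things in the scene. Friction and masses are not known exactly. Their poses are not given: they have to be found in the camera images.
- spool_piece: bare steel spool piece: short tube with a flange (ferrule) at each end, standing upright, 90 mm tall, 51 mm diameter over the flanges; loose, about 0.38 kg; grasp it from above across its diameter, anywhere in its upper half. Origin: centre of its underside, z up.
- gasket_orange: brick-orange moulded gasket ring lying flat, 50 mm outer diameter, 9 mm thick; loose, about 20 g; grasp it from above across its outer diameter (its hole is not usable). Origin: centre of its underside, z up.
- sight_glass: sight glass: clear glass tube between two pale round flanges joined by three rods, standing upright, 80 mm tall, 64 mm diameter; loose, about 0.45 kg; grasp across its diameter, near the upper flange (the top 15 mm) or lower. It acts as a plain solid cylinder. Origin: centre of its underside, z up.
- jar_gold: glass jar with a gold-coloured screw lid (fixed), 66 mm tall, 62 mm diameter; loose, about 0.14 kg; grasp across the lid (top 18 mm) or body. Origin: centre of its underside, z up.
- jar_black: glass jar with a black screw lid (fixed), 48 mm tall, 54 mm diameter; loose, about 0.14 kg; grasp across the lid (top 13 mm) or body. Origin: centre of its underside, z up.
- blue_pad: blue plastic staging pad, a flat disc of 90 mm diameter and 6 mm height with a thin white ring on it, fixed to the worktable. Origin: centre of its underside, on the table, so its top face is at z = 6 mm in its frame. Its y axis lies along the line through both pads; the pads' centres are 240 mm apart. Either pad may be the left one.
- yellow_pad: yellow plastic staging pad, the same as the blue one (flat disc, 90 mm diameter, 6 mm height, fixed). Origin: centre of its underside, on the table; top face at z = 6 mm.
- gasket_white: bystander, to be left alone: white gasket ring lying flat, 64 mm diameter, 8 mm thick, loose. Origin: centre of its underside, z up.
- tape_roll: bystander, to be left alone: roll of tan masking tape lying flat, 86 mm diameter, 24 mm high, loose. Origin: centre of its underside, z up.
- hinged_tin: bystander, to be left alone: flat dark green tin, 69 mm (its x) by 97 mm (its y), 22 mm high, loose, lid stays shut. Origin: centre of its underside, z up.
There are look-alikes about, which are no part of the job. What is shaped like the gasket_orange but turquoise is not meant.

How it is judged:
At the end, for the whole second after the job is handed in: Upright, released, at rest: spool on blue pad (centred to 14 mm), orange gasket on it (12 mm), sight glass on that (14 mm), gold jar on yellow pad (14 mm), black jar under 135 mm from both pad centres and within 15 mm of their line; white gasket, tape, tin within 30 mm of their starts (horizontal distance between spool_piece and blue_pad below 0.014 m and z of spool_piece in the frame of blue_pad between 0.001 and 0.011 m and horizontal distance between gasket_orange and spool_piece below 0.012 m and z of gasket_orange in the frame of spool_piece between 0.085 and 0.095 m and horizontal distance between sight_glass and gasket_orange below 0.014 m and z of sight_glass in the frame of gasket_orange between 0.004 and 0.014 m and horizontal distance between jar_gold and yellow_pad below 0.014 m and z of jar_gold in the frame of yellow_pad between 0.001 and 0.011 m and horizontal distance between jar_black and blue_pad below 0.135 m and horizontal distance between jar_black and yellow_pad below 0.135 m and x of jar_black in the frame of blue_pad between -0.015 and 0.015 m and height (world z) of jar_black below 0.005 m and angle between each of spool_piece, gasket_orange, sight_glass, jar_gold, jar_black's own z axis and vertical below 0.08 rad and linear speed of each of spool_piece, gasket_orange, sight_glass, jar_gold, jar_black below 0.02 m/s and angular speed of each of spool_piece, gasket_orange, sight_glass, jar_gold, jar_black below 0.3 rad/s and distance of each of gasket_white, tape_roll, hinged_tin from where it was at the start of the episode below 0.03 m); the robot touches nothing.
It fails at once if the sight glass is tipped by more than about 40 degrees (angle between sight_glass's own z axis and vertical above 0.7 rad).
It fails at once if the white gasket is pushed more than 30 mm from its place (distance of gasket_white from where it was at the start of the episode above 0.03 m).
It fails at once if the tape roll is pushed more than 30 mm from its place (distance of tape_roll from where it was at the start of the episode above 0.03 m).
It fails at once if the green tin is pushed more than 30 mm from its place (distance of hinged_tin from where it was at the start of the episode above 0.03 m).
It also fails if it takes over 112 s, if anything falls off the work surface, if the arm or the gripper's body presses on something with over 40 N, if the wrist force passes 120 N, or if a joint passes its speed limit or range.

## Working session

There is one attempt and no reset: what is moved stays moved. The work goes in short steps, Python scripts to look and compute and a tool call to move; the robot and the scene stay as the last step left them, time stands still between calls to the robot, and variables do not carry over. Pictures are saved under pics/ and viewed, at most 14 in all, crops included, and the job is handed in when it is done.

Besides the shell and the picture viewer there is one more tool, called after "Request:" by a JSON object that holds its "fn" and its "kwargs". send_rows: Moves the arm, as the interface text tells. Its arguments: {"type":"object","properties":{"steps":{"type":"array","items":{"type":"array","items":{"type":"number"}}},"squeeze":{"type":"number"}},"required":["steps"]}

```bash
mkdir -p pics; cat > h.py <<'E'
import numpy as np, cv2
from plant import ctrl
from scipy.spatial.transform import Rotation as R
def shot(n,f):
    im=ctrl.read_camera(n); cv2.imwrite('pics/'+f,im[:,:,::-1]); return im
def cam(n):
    c=ctrl.calibration(n); K=np.array(c['intrinsics'])
    if n!='wrist': return K,np.array(c['extrinsics'])
    s=ctrl.get_state(); T=np.eye(4); T[:3,:3]=R.from_quat(s['tcp_rot']).as_matrix(); T[:3,3]=s['eef_pos']
    return K,np.linalg.inv(T@np.array(c['tool_from_camera']))
def px2w(K,E,u,v,z):
    d=np.linalg.inv(K)@[u,v,1]; d=np.array([d[0],-d[1],-d[2]])
    Rw=E[:3,:3].T; o=-Rw@E[:3,3]; d=Rw@d
    return (o+d*(z-o[2])/d[2])
def w2px(K,E,p):
    c=E[:3,:3]@p+E[:3,3]; q=K@[c[0],-c[1],-c[2]]; return q[:2]/q[2]
E
python3 - <<'E'
from h import *
for n in('top','side','wrist'):
    shot(n,n+'0.png'); c=ctrl.calibration(n); print(n,{k:np.round(v,3).tolist() if not isinstance(v,str) else v for k,v in c.items()})
s=ctrl.get_state(); print({k:np.round(v,3).tolist() for k,v in s.items()})
E
```

```text
top {'intrinsics': [[370.274, 0.0, 312.624], [0.0, 370.274, 201.407], [0.0, 0.0, 1.0]], 'extrinsics': [[-0.024, -1.0, -0.01, -0.005], [0.997, -0.025, 0.067, -0.549], [-0.068, -0.009, 0.998, -1.059], [0.0, 0.0, 0.0, 1.0]]}
side {'intrinsics': [[461.467, 0.0, 315.88], [0.0, 461.467, 199.205], [0.0, 0.0, 1.0]], 'extrinsics': [[0.999, -0.046, 0.011, -0.545], [0.014, 0.506, 0.862, -0.023], [-0.045, -0.861, 0.506, -1.18], [0.0, 0.0, 0.0, 1.0]]}
wrist {'intrinsics': [[300.706, 0.0, 325.578], [0.0, 300.706, 202.969], [0.0, 0.0, 1.0]], 'tool_from_camera': [[0.001, 0.956, 0.292, 0.075], [1.0, -0.001, 0.001, 0.0], [0.001, 0.292, -0.956, -0.134], [0.0, 0.0, 0.0, 1.0]]}
{'time': 0.15, 'qpos': [-1.339, 0.287, 1.578, -0.0, 1.279, -0.15], 'dq': [-0.001, -0.002, -0.005, 0.0, 0.0, -0.002], 'joint_efforts': [-0.0, -40.661, -29.314, -0.0, 0.004, -0.0], 'eef_pos': [0.251, -0.626, 0.238], 'tcp_rot': [0.982, 0.19, -0.0, -0.001], 'contact_force': [-0.342, -1.134, 0.667], 'wrist_torque': [-0.022, 0.001, 0.009], 'finger_force': 0.0, 'opening': 1.002}
```

View pics/top0.png

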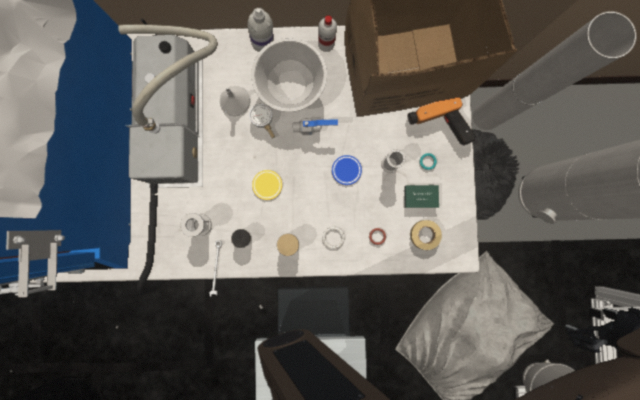

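View pics/side0.png

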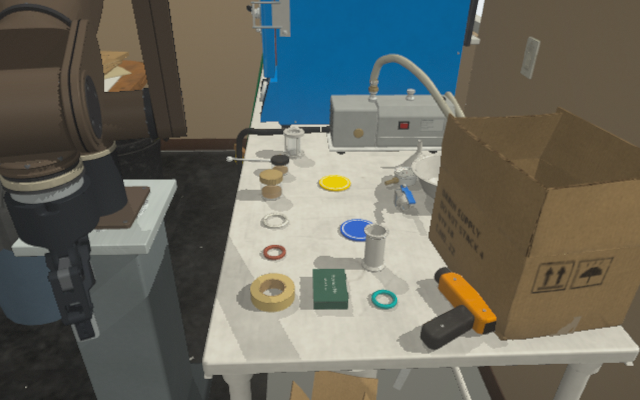

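The top view shows the spool at (395,158), the orange gasket at (377,236), the sight glass at (197,224), the gold jar at (288,244) and the black jar at (241,238). The blue pad is at (347,170), the yellow pad at (267,185), the tin at (422,196) and the tape at (426,235). The side view agrees.

```bash
python3 - <<'E'
from h import *
K,E=cam('top'); im=cv2.imread('pics/top0.png'); hsv=cv2.cvtColor(im,cv2.COLOR_BGR2HSV)
def seg(lo,hi,c,r=22):
    m=cv2.inRange(hsv,lo,hi); k=np.zeros_like(m); cv2.circle(k,c,r,255,-1); m&=k
    ys,xs=np.nonzero(m); 
    (x,y),rad=cv2.minEnclosingCircle(np.c_[xs,ys].astype(np.float32)); return x,y,rad
b=seg((105,120,60),(130,255,255),(347,170)); y=seg((20,120,100),(35,255,255),(267,185)); g=seg((0,90,40),(14,255,255),(377,236),15)
P={}
for n,(u,v),z in [('blue',b[:2],.006),('yellow',y[:2],.006),('gasket',g[:2],.009),('spooltop',(394,157),.09),('glass',(195,223),.08),('gold',(288,244),.066),('black',(241,238),.048),('white',(333,238),.008),('tape',(426,235),.024),('tin',(422,196),.022),('turq',(428,162),.009),('drill',(440,112),.05)]:
    P[n]=px2w(K,E,u,v,z); print(n,P[n].round(3),np.hypot(*P[n][:2]).round(3))
print(b,y,g,np.linalg.norm(P['blue']-P['yellow']))
s=ctrl.get_state(); print(R.from_quat(s['tcp_rot']).as_matrix().round(3))
c=im[140:265,180:450]; cv2.imwrite('pics/crop.png',cv2.resize(c,None,fx=2.9,fy=2.9,interpolation=cv2.INTER_CUBIC))
E
```

```text
blue [ 0.641 -0.121  0.006] 0.653
yellow [0.601 0.115 0.006] 0.612
gasket [ 0.444 -0.204  0.009] 0.489
spooltop [ 0.66  -0.244  0.09 ] 0.704
glass [0.493 0.305 0.08 ] 0.58
gold [0.429 0.052 0.066] 0.432
black [0.448 0.185 0.048] 0.485
white [ 0.441 -0.075  0.008] 0.447
tape [ 0.444 -0.341  0.024] 0.56
tin [ 0.556 -0.336  0.022] 0.65
turq [ 0.657 -0.361  0.009] 0.75
drill [ 0.794 -0.389  0.05 ] 0.884
(346.37274169921875, 169.53636169433594, 11.636627197265625) (267.0, 185.0, 14.14223575592041) (377.28570556640625, 236.0, 8.031925201416016) 0.23913822020834866
[[ 0.928  0.373 -0.   ]
 [ 0.373 -0.928  0.002]
 [ 0.    -0.002 -1.   ]]
```

View pics/crop.png

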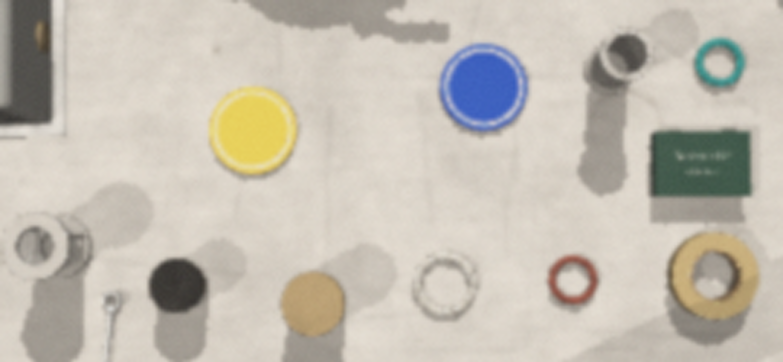

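Pad spacing measures 239 mm against the stated 240 mm, so the map is good. I'm moving over the spool now, squaring the tool to the world axes.

Request:
{"fn": "send_rows", "kwargs": {"steps": [[0.05,-0.02,0,4,1],[0.1,-0.04,0,8,1],[0.15,-0.06,0,12,1],[0.2,-0.08,0,16,1],[0.25,-0.1,0,20,1],[0.3,-0.12,0,21.9,1],[0.345,-0.135,0,21.9,1],[0.39,-0.15,0,21.9,1],[0.435,-0.17,0,21.9,1],[0.48,-0.19,0,21.9,1],[0.522,-0.202,0,21.9,1],[0.522,-0.202,0,21.9,1]], "squeeze": 40}}

```text
time: 1.35
eef_pos: [0.6635, -0.24, 0.2386]
tcp_rot: [1.0, 0.002, 0.0, -0.001]
contact_force: [-0.6, -0.7, 0.7]
opening: 1.0
finger_force: 0.0
```

```bash
python3 - <<'E'
from h import *
K,E=cam('wrist'); shot('wrist','w1.png'); s=ctrl.get_state(); print(s['time'],np.round(s['eef_pos'],4),R.from_quat(s['tcp_rot']).as_matrix().round(3).tolist())
for n,p in dict(spool=(.66,-.246,.09),blue=(.641,-.121,.006)).items(): print(n,w2px(K,E,np.array(p)))
E
```

```text
1.4 [ 0.663  -0.2408  0.2385] [[1.0, 0.004, -0.0], [0.004, -1.0, 0.001], [-0.0, -0.001, -1.0]]
spool [331.96348674 195.09946454]
blue [231.51493255 191.29248254]
```

View pics/w1.png

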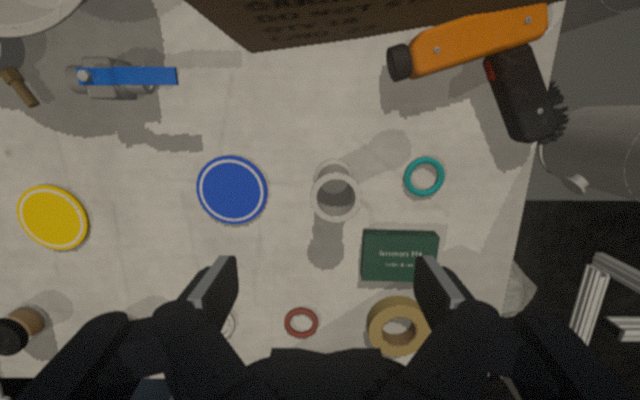

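The spool's top rim is at (335,197), 3 px from where I predicted it, and the blue pad matches at (232,190). Next I grasp the spool.

Request:
{"fn": "send_rows", "kwargs": {"steps": [[-0.005,0.008,0.03,0,1],[-0.005,0.008,0.08,0,1],[-0.005,0.008,0.12,0,1],[-0.005,0.008,0.15,0,1],[-0.005,0.008,0.178,0,1],[-0.005,0.008,0.178,0,1],[-0.005,0.008,0.178,0,-0.5],[-0.005,0.008,0.178,0,-1],[-0.005,0.008,0.178,0,-1],[-0.005,0.008,0.178,0,-1],[-0.005,0.008,0.178,0,-1],[-0.005,0.008,0.178,0,-1]], "squeeze": 50}}

```text
time: 2.6
eef_pos: [0.6573, -0.253, 0.0647]
tcp_rot: [1.0, 0.0, 0.002, 0.001]
contact_force: [-0.8, 1.7, 6.1]
opening: 0.585
finger_force: 51.5
```

Request:
{"fn": "send_rows", "kwargs": {"steps": [[0,0,-0.02,0,-1],[0,0,-0.04,0,-1],[-0.004,-0.03,-0.04,0,-1],[-0.01,-0.07,-0.04,0,-1],[-0.015,-0.1,-0.04,0,-1],[-0.017,-0.12,-0.04,0,-1],[-0.017,-0.128,-0.04,0,-1],[-0.017,-0.128,-0.04,0,-1],[-0.017,-0.128,-0.04,0,-1]]}}

```text
time: 3.5
eef_pos: [0.6392, -0.1256, 0.1015]
tcp_rot: [1.0, -0.0, 0.0, 0.001]
contact_force: [0.1, -0.7, -4.1]
opening: 0.583
finger_force: 53.0
```

```bash
python3 - <<'E'
from h import *
K,E=cam('wrist'); shot('wrist','w2.png'); s=ctrl.get_state(); print(s['time'],np.round(s['eef_pos'],4),s['contact_force'])
print(w2px(K,E,np.array([.641,-.121,.006])))
E
```

```text
3.55 [ 0.6392 -0.1258  0.1015] [ 0.8637108  -0.78621538 -4.58761695]
[319.76388559 206.43120474]
```

View pics/w2.png

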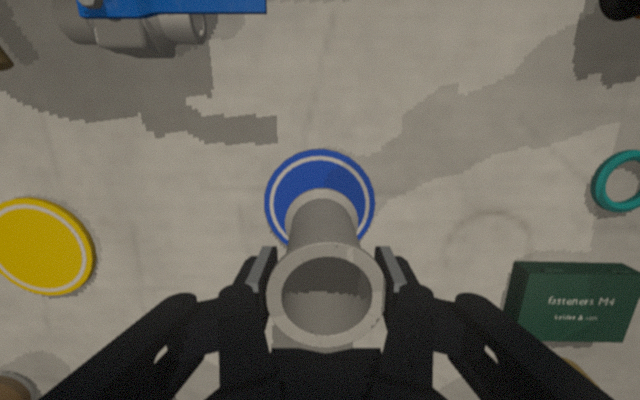

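The spool is held upright over the blue pad, with its top rim at (328,297) and the pad centre at (320,202). I'll compute the offset.

```bash
python3 - <<'E'
from h import *
K,E=cam('wrist')
print('spool',px2w(K,E,328,297,.127).round(4),'pad',px2w(K,E,320,202,.006).round(4),'yellow',px2w(K,E,42,246,.006).round(4))
E
```

```text
spool [ 0.6396 -0.1269  0.127 ] pad [ 0.6447 -0.1215  0.006 ] yellow [0.6065 0.111  0.006 ]
```

Request:
{"fn": "send_rows", "kwargs": {"steps": [[0.003,-0.005,0.015,0,-1],[0.003,-0.005,0.025,0,-1],[0.003,-0.005,0.03,0,-1],[0.003,-0.005,0.032,0,-1],[0.003,-0.005,0.032,0,-1],[0.003,-0.005,0.032,0,-1]]}}

```text
time: 4.15
eef_pos: [0.642, -0.1191, 0.0705]
tcp_rot: [1.0, -0.0, -0.0, -0.001]
contact_force: [-3.5, 2.8, 5.2]
opening: 0.577
finger_force: 50.9
```

Request:
{"fn": "send_rows", "kwargs": {"steps": [[0.003,-0.002,-0.001,0,0.2],[0.003,-0.002,-0.001,0,1],[0.003,-0.002,-0.001,0,1],[0.003,-0.002,-0.001,0,1],[0,0,-0.03,0,1],[0,0,-0.08,0,1],[-0.02,0.01,-0.11,0,1],[-0.065,0.03,-0.11,0,1],[-0.11,0.05,-0.11,0,1],[-0.15,0.07,-0.11,0,1],[-0.195,0.083,-0.11,0,1],[-0.195,0.083,-0.11,0,1]]}}

```text
time: 5.35
eef_pos: [0.4422, -0.2026, 0.1779]
tcp_rot: [1.0, -0.002, -0.002, -0.001]
contact_force: [0.8, 0.7, 0.1]
opening: 1.002
finger_force: 0.0
```

```bash
python3 - <<'E'
from h import *
K,E=cam('wrist'); shot('wrist','w3.png'); s=ctrl.get_state(); print(s['time'],np.round(s['eef_pos'],4),s['contact_force'])
print(w2px(K,E,np.array([.444,-.204,.009])),w2px(K,E,np.array([.643,-.121,.096])))
E
```

```text
5.4 [ 0.4447 -0.2028  0.1789] [-0.56307492 -0.0301455  -0.79877676]
[327.11632225 184.34946751] [ 179.47053784 -122.54058662]
```

View pics/w3.png

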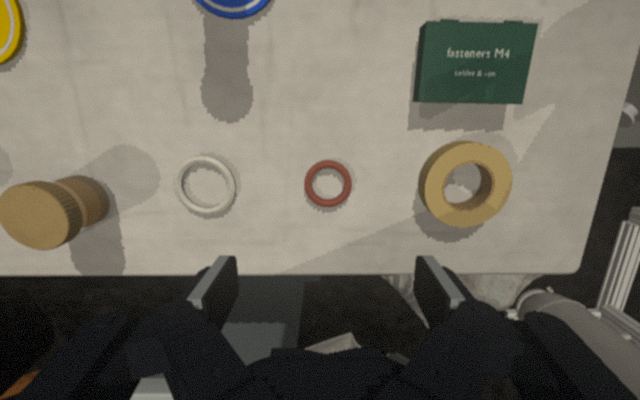

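The orange gasket is at (328,184), exactly as predicted, and the gold lid is at (43,214). I'll descend with the jaws partly closed and feel for the table.

Request:
{"fn": "send_rows", "kwargs": {"steps": [[0,0.002,0.05,0,0.45],[0,0.002,0.1,0,0.45],[0,0.002,0.14,0,0.45],[0,0.002,0.157,0,0.45],[0,0.002,0.163,0,0.45],[0,0.002,0.163,0,0.45],[0,0.002,0.163,0,0.45]], "squeeze": 25}}

```text
time: 6.1
eef_pos: [0.4483, -0.2051, 0.0177]
tcp_rot: [1.0, 0.0, 0.001, 0.001]
contact_force: [-0.1, 0.2, 0.2]
opening: 0.722
finger_force: 0.0
```

Request:
{"fn": "send_rows", "kwargs": {"steps": [[0,0,0.003,0,0.45],[0,0,0.003,0,0.45],[0,0,0.003,0,0.45]]}}

```text
time: 6.4
eef_pos: [0.4471, -0.2046, 0.0141]
tcp_rot: [1.0, -0.0, 0.001, 0.0]
contact_force: [-0.2, 0.2, 0.2]
opening: 0.725
finger_force: 0.0
```

Request:
{"fn": "send_rows", "kwargs": {"steps": [[0,0,0.002,0,0.45],[0,0,0.003,0,0.45],[0,0,0.003,0,0.45]]}}

```text
time: 6.7
eef_pos: [0.4465, -0.2042, 0.0101]
tcp_rot: [1.0, -0.0, -0.0, -0.0]
contact_force: [0.1, -0.2, 0.4]
opening: 0.729
finger_force: 0.0
```

Request:
{"fn": "send_rows", "kwargs": {"steps": [[-0.001,0,0.002,0,0.45],[-0.001,0,0.003,0,0.45],[-0.001,0,0.003,0,0.45]]}}

```text
time: 7.0
eef_pos: [0.4455, -0.2042, 0.007]
tcp_rot: [1.0, -0.0, -0.0, -0.0]
contact_force: [-0.2, 0.1, 0.4]
opening: 0.723
finger_force: 0.0
```

Request:
{"fn": "send_rows", "kwargs": {"steps": [[0,0,0,0,0.2],[0,0,0,0,-0.5],[0,0,0,0,-1],[0,0,0,0,-1],[0,0,0,0,-1],[0,0,0,0,-1]]}}

```text
time: 7.6
eef_pos: [0.4458, -0.2043, 0.0077]
tcp_rot: [1.0, -0.0, -0.0, -0.0]
contact_force: [-1.5, 1.9, 5.5]
opening: 0.541
finger_force: 25.6
```

Request:
{"fn": "send_rows", "kwargs": {"steps": [[0,0,-0.02,0,-1],[0,0,-0.06,0,-1],[0,0,-0.1,0,-1],[0.01,-0.005,-0.14,0,-1],[0.05,-0.02,-0.14,0,-1],[0.1,-0.04,-0.14,0,-1],[0.14,-0.06,-0.14,0,-1],[0.17,-0.07,-0.14,0,-1],[0.19,-0.08,-0.14,0,-1],[0.197,-0.083,-0.14,0,-1],[0.197,-0.083,-0.14,0,-1],[0.197,-0.083,-0.14,0,-1]]}}

```text
time: 8.8
eef_pos: [0.6418, -0.1218, 0.1468]
tcp_rot: [1.0, -0.0, -0.001, -0.0]
contact_force: [0.4, 0.0, -0.6]
opening: 0.542
finger_force: 25.9
```

```bash
python3 - <<'E'
from h import *
K,E=cam('wrist'); im=shot('wrist','w4.png'); s=ctrl.get_state(); print(s['time'],np.round(s['eef_pos'],4),s['contact_force'])
print(w2px(K,E,np.array([.643,-.121,.096])), w2px(K,E,np.array(s['eef_pos'])),w2px(K,E,np.array([.643,-.121,.006])))
E
```

```text
8.85 [ 0.6417 -0.122   0.1469] [-0.32703617  0.09184005 -0.41701221]
[324.3231254  227.67235021] [325.77968119 268.08029498] [324.78417845 192.29051537]
```

View pics/w4.png

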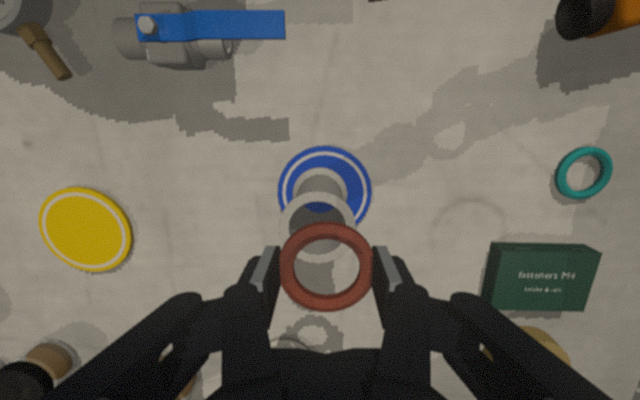

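The gasket is held level at (326,266) and the spool rim is at about (318,226). That puts the spool near y = -0.117, so I shift 4 mm and lower.

Request:
{"fn": "send_rows", "kwargs": {"steps": [[0.001,-0.004,0.02,0,-1],[0.001,-0.004,0.035,0,-1],[0.001,-0.004,0.041,0,-1],[0.001,-0.004,0.044,0,-1],[0.001,-0.004,0.044,0,-1],[0.001,-0.004,0.044,0,-1]]}}

```text
time: 9.45
eef_pos: [0.6438, -0.1179, 0.1037]
tcp_rot: [1.0, -0.0, 0.0, 0.0]
contact_force: [-0.5, -0.1, 1.9]
opening: 0.547
finger_force: 26.0
```

Request:
{"fn": "send_rows", "kwargs": {"steps": [[0,0,0,0,0.3],[0,0,0,0,0.6],[0,0,0,0,0.6],[0,0,0,0,1],[0,0,-0.02,0,1],[0,0,-0.07,0,1],[-0.03,-0.03,-0.1,0,1],[-0.05,-0.07,-0.1,0,1],[-0.07,-0.11,-0.1,0,1],[-0.1,-0.15,-0.1,0,1],[-0.13,-0.19,-0.1,0,1],[-0.15,-0.23,-0.1,0,1]]}}

```text
time: 10.65
eef_pos: [0.4918, 0.114, 0.2032]
tcp_rot: [1.0, -0.0, -0.0, -0.0]
contact_force: [0.7, 0.8, 0.5]
opening: 1.006
finger_force: 0.0
```

Request:
{"fn": "send_rows", "kwargs": {"steps": [[-0.015,-0.03,0,0,1],[-0.03,-0.06,0,0,1],[-0.045,-0.073,0,0,1],[-0.045,-0.073,0,0,1],[-0.045,-0.073,0,0,1]]}}

```text
time: 11.15
eef_pos: [0.4489, 0.1857, 0.2035]
tcp_rot: [1.0, 0.0, 0.0, 0.0]
contact_force: [0.2, -0.0, 0.6]
opening: 0.999
finger_force: 0.0
```

```bash
python3 - <<'E'
from h import *
K,E=cam('wrist'); im=shot('wrist','w5.png'); s=ctrl.get_state(); print(s['time'],np.round(s['eef_pos'],4),s['contact_force'])
for p in ([.448,.185,.048],[.493,.305,.08],[.429,.052,.066],[.604,.113,.006]): print(p,w2px(K,E,np.array(p)))
E
```

```text
11.2 [0.4493 0.1853 0.2035] [ 0.24533637 -0.01048706 -0.40308337]
[0.448, 0.185, 0.048] [326.32940361 190.85606152]
[0.493, 0.305, 0.08] [185.29736819 148.92232287]
[0.429, 0.052, 0.066] [465.41501262 215.03319828]
[0.604, 0.113, 0.006] [400.20484907  25.55964919]
```

View pics/w5.png

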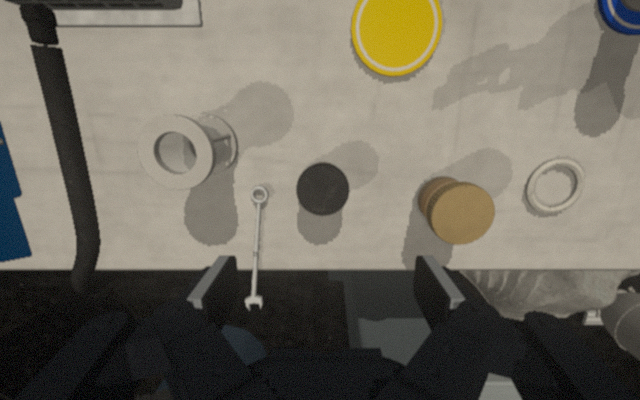

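Black lid is at (323,188), glass flange at (177,152), gold lid at (461,212), with a wrench at about x-pixel 258. All are within 8 px of prediction. Now I grasp the black jar with the jaws narrowed to clear the wrench.

Request:
{"fn": "send_rows", "kwargs": {"steps": [[0.002,-0.003,0.04,0,0.6],[0.002,-0.003,0.09,0,0.6],[0.002,-0.003,0.13,0,0.6],[0.002,-0.003,0.16,0,0.6],[0.002,-0.003,0.175,0,0.6],[0.002,-0.003,0.181,0,0.6],[0.002,-0.003,0.181,0,0.6],[0.002,-0.003,0.181,0,0],[0.002,-0.003,0.181,0,-0.6],[0.002,-0.003,0.181,0,-1],[0.002,-0.003,0.181,0,-1],[0.002,-0.003,0.181,0,-1]], "squeeze": 30}}

```text
time: 12.4
eef_pos: [0.4524, 0.1889, 0.0238]
tcp_rot: [1.0, -0.0, 0.002, -0.0]
contact_force: [1.3, -0.5, 5.6]
opening: 0.598
finger_force: 31.8
```

Request:
{"fn": "send_rows", "kwargs": {"steps": [[0,0,-0.04,0,-1],[0.01,0.01,-0.08,0,-1],[0.04,0.045,-0.08,0,-1],[0.07,0.08,-0.08,0,-1],[0.1,0.115,-0.08,0,-1],[0.13,0.15,-0.08,0,-1],[0.155,0.175,-0.07,0,-1],[0.172,0.191,-0.05,0,-1],[0.172,0.191,-0.025,0,-1],[0.172,0.191,-0.01,0,-1],[0.172,0.191,-0.001,0,-1],[0.172,0.191,0,0,-1]]}}

```text
time: 13.6
eef_pos: [0.6218, -0.0019, 0.024]
tcp_rot: [1.0, 0.001, -0.002, 0.0]
contact_force: [-7.6, -0.6, 12.9]
opening: 0.598
finger_force: 33.1
```

Request:
{"fn": "send_rows", "kwargs": {"steps": [[0,0,-0.001,0,-0.2],[0,0,-0.001,0,0.4],[0,0,-0.001,0,0.7],[0,0,-0.001,0,0.7],[0,0,-0.03,0,0.8],[0,0,-0.08,0,1],[-0.02,-0.01,-0.12,0,1],[-0.06,-0.02,-0.13,0,1],[-0.1,-0.035,-0.13,0,1],[-0.145,-0.045,-0.13,0,1],[-0.191,-0.058,-0.13,0,1],[-0.191,-0.058,-0.13,0,1]]}}

```text
time: 14.8
eef_pos: [0.4247, 0.0575, 0.1491]
tcp_rot: [1.0, 0.001, -0.004, -0.001]
contact_force: [-0.0, 0.6, 0.3]
opening: 1.0
finger_force: 0.0
```

```bash
python3 - <<'E'
from h import *
K,E=cam('wrist'); im=shot('wrist','w6.png'); s=ctrl.get_state(); print(s['time'],np.round(s['eef_pos'],4),s['contact_force'])
hsv=cv2.cvtColor(im,cv2.COLOR_RGB2HSV); m=cv2.inRange(hsv,(10,80,60),(28,255,255)); m[:, :200]=0;m[:,450:]=0
m=cv2.morphologyEx(m,cv2.MORPH_OPEN,np.ones((5,5)))
for c in cv2.findContours(m,0,2)[0]:
    if cv2.contourArea(c)>500: print(cv2.boundingRect(c),cv2.minEnclosingCircle(c))
print(w2px(K,E,np.array([.432,.055,.066])))
E
```

```text
14.85 [0.4285 0.0566 0.1509] [0.29095839 0.87335668 0.38801982]
(292, 163, 78, 81) ((330.02459716796875, 203.20492553710938), 40.65388488769531)
(215, 0, 75, 24) ((252.0, 1.5), 37.03049087524414)
(203, 0, 100, 36) ((252.5, 1.5), 49.52281951904297)
[328.97236999 203.60484457]
```

Request:
{"fn": "send_rows", "kwargs": {"steps": [[0,0.001,0.03,0,1],[0,0.001,0.07,0,1],[0,0.001,0.095,0,1],[0,0.001,0.108,0,1],[0,0.001,0.112,0,1],[0,0.001,0.112,0,1],[0,0.001,0.112,0,0.3],[0,0.001,0.112,0,-0.5],[0,0.001,0.112,0,-1],[0,0.001,0.112,0,-1],[0,0.001,0.112,0,-1],[0,0.001,0.112,0,-1]], "squeeze": 30}}

```text
time: 16.05
eef_pos: [0.4332, 0.0544, 0.0419]
tcp_rot: [1.0, -0.0, 0.002, 0.0]
contact_force: [-2.2, -0.9, 6.3]
opening: 0.683
finger_force: 32.6
```

Request:
{"fn": "send_rows", "kwargs": {"steps": [[0,0,-0.04,0,-1],[0.02,-0.007,-0.07,0,-1],[0.06,-0.02,-0.07,0,-1],[0.1,-0.035,-0.07,0,-1],[0.14,-0.05,-0.07,0,-1],[0.165,-0.059,-0.06,0,-1],[0.172,-0.061,-0.04,0,-1],[0.172,-0.061,-0.02,0,-1],[0.172,-0.061,-0.01,0,-1],[0.172,-0.061,-0.006,0,-1],[0.172,-0.061,-0.006,0,-1]]}}

```text
time: 17.15
eef_pos: [0.6043, 0.1157, 0.0477]
tcp_rot: [1.0, -0.0, 0.001, -0.0]
contact_force: [0.1, -0.6, 3.4]
opening: 0.685
finger_force: 34.4
```

Request:
{"fn": "send_rows", "kwargs": {"steps": [[0,0,0,0,0.2],[0,0,0,0,0.7],[0,0,0,0,1],[0,0,0,0,1],[0,0,-0.03,0,1],[0,0,-0.08,0,1],[-0.01,-0.02,-0.12,0,1],[-0.03,-0.06,-0.14,0,1],[-0.06,-0.1,-0.15,0,1],[-0.085,-0.14,-0.15,0,1],[-0.114,-0.18,-0.15,0,1],[-0.114,-0.197,-0.15,0,1]]}}

```text
time: 18.35
eef_pos: [0.4865, 0.3154, 0.1961]
tcp_rot: [1.0, 0.002, -0.001, -0.0]
contact_force: [-0.5, -0.8, -0.5]
opening: 0.999
finger_force: 0.0
```

Request:
{"fn": "send_rows", "kwargs": {"steps": [[0,0,0,0,1],[0,0,0,0,1]]}}

```text
time: 18.55
eef_pos: [0.4903, 0.3124, 0.1961]
tcp_rot: [1.0, 0.0, 0.0, 0.0]
contact_force: [-0.2, 0.2, 0.1]
opening: 1.001
finger_force: 0.0
```

```bash
python3 - <<'E'
from h import *
K,E=cam('wrist'); im=shot('wrist','w7.png'); s=ctrl.get_state(); print(s['time'],np.round(s['eef_pos'],4),s['contact_force'])
print(w2px(K,E,np.array([.490,.312,.08])))
E
```

```text
18.6 [0.4906 0.3118 0.196 ] [ 0.00140197 -0.16225103 -0.07978921]
[325.92087473 201.52087231]
```

View pics/w7.png

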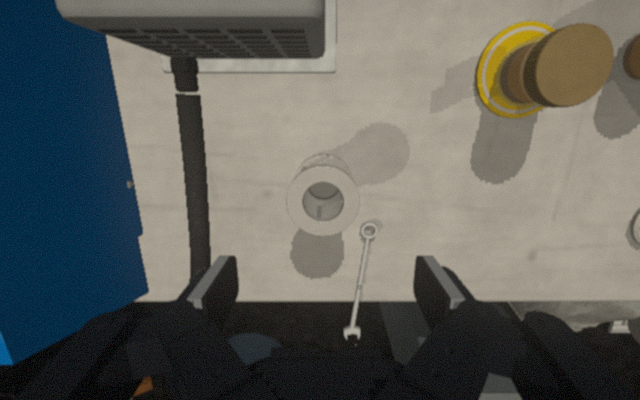

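Glass top flange is centred at (322,199), so it needs a 3 mm correction. The gold jar sits on the yellow pad. Now I grasp the glass.

Request:
{"fn": "send_rows", "kwargs": {"steps": [[0.002,-0.003,0.04,0,1],[0.002,-0.003,0.08,0,1],[0.002,-0.003,0.12,0,1],[0.002,-0.003,0.14,0,1],[0.002,-0.003,0.148,0,1],[0.002,-0.003,0.148,0,1],[0.002,-0.003,0.148,0,0.4],[0.002,-0.003,0.148,0,-0.2],[0.002,-0.003,0.148,0,-1],[0.002,-0.003,0.148,0,-1],[0.002,-0.003,0.148,0,-1],[0.002,-0.003,0.148,0,-1]], "squeeze": 60}}

```text
time: 19.8
eef_pos: [0.4939, 0.3161, 0.0509]
tcp_rot: [1.0, -0.0, 0.002, -0.001]
contact_force: [-0.5, -2.3, 5.6]
opening: 0.727
finger_force: 66.9
```

Request:
{"fn": "send_rows", "kwargs": {"steps": [[0,0,-0.02,0,-1],[0,0,-0.05,0,-1],[0,0,-0.09,0,-1],[0,0,-0.13,0,-1],[0,0,-0.15,0,-1],[0.01,0.03,-0.15,0,-1],[0.02,0.065,-0.15,0,-1],[0.035,0.1,-0.15,0,-1],[0.05,0.14,-0.15,0,-1],[0.06,0.175,-0.15,0,-1],[0.07,0.2,-0.15,0,-1],[0.075,0.22,-0.15,0,-1]]}}

```text
time: 21.0
eef_pos: [0.5663, 0.094, 0.1968]
tcp_rot: [1.0, -0.001, -0.001, -0.0]
contact_force: [-0.0, 0.5, -5.0]
opening: 0.729
finger_force: 67.4
```

Request:
{"fn": "send_rows", "kwargs": {"steps": [[0.01,0.03,0,0,-1],[0.025,0.065,0,0,-1],[0.035,0.1,0,0,-1],[0.05,0.14,0,0,-1],[0.065,0.175,0,0,-1],[0.072,0.195,0,0,-1],[0.077,0.213,0,0,-1],[0.077,0.213,0,0,-1],[0.077,0.213,0,0,-1]]}}

```text
time: 21.9
eef_pos: [0.6432, -0.1166, 0.1976]
tcp_rot: [1.0, -0.0, -0.001, -0.001]
contact_force: [-0.7, 1.0, -4.5]
opening: 0.728
finger_force: 67.5
```

```bash
python3 - <<'E'
from h import *
K,E=cam('wrist'); im=shot('wrist','w8.png'); s=ctrl.get_state(); print(s['time'],np.round(s['eef_pos'],4),s['contact_force'],s['opening'])
print(w2px(K,E,np.array([.644,-.118,.105])),w2px(K,E,np.array([.643,-.121,.006])))
Kt,Et=cam('side'); a=shot('side','s8.png')[150:290,270:450]; b=im[:,:,::-1]
cv2.imwrite('pics/v8.png',np.vstack([cv2.resize(b[90:370,160:480],(640,560))]))
for p in ([.644,-.118,.105],[.644,-.118,.006]): print(w2px(Kt,Et,np.array(p)))
cv2.imwrite('pics/sv8.png',cv2.resize(a[:,:,::-1],None,fx=4,fy=4,interpolation=2))
E
```

```text
21.95 [ 0.6432 -0.1162  0.1977] [-0.46062115  0.53684609 -4.9381302 ] 0.7288005389992505
[327.48012158 208.44121948] [329.85556383 181.5239981 ]
[361.80023487 191.88158676]
[359.25088712 227.87656527]
```

View pics/v8.png

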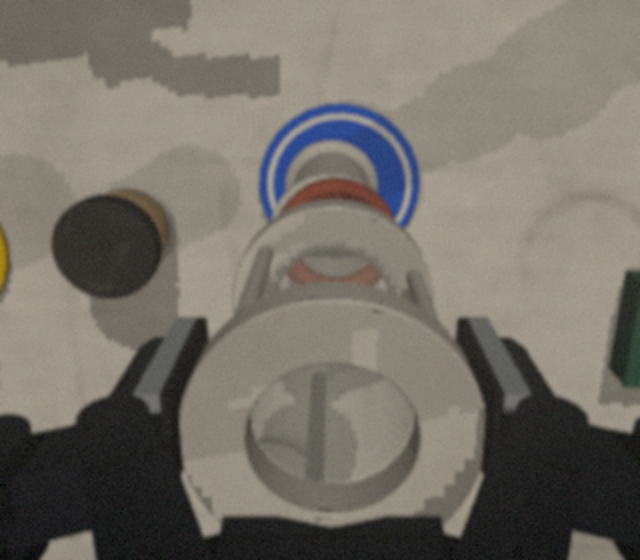

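View pics/sv8.png

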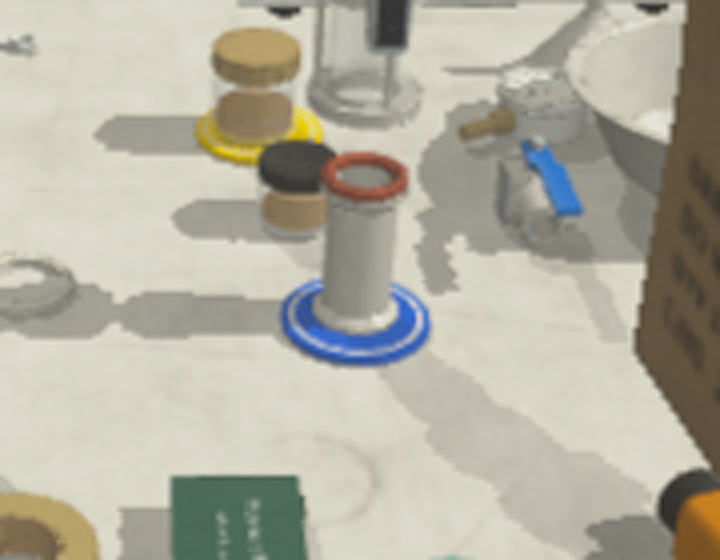

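The column is straight in both views: the gasket is centred on the spool, the spool on the pad, and both jars stand. The held glass is about 3 mm short in x, so I correct that and lower it.

Request:
{"fn": "send_rows", "kwargs": {"steps": [[0.003,0.001,0.01,0,-1],[0.003,0.001,0.02,0,-1],[0.003,0.001,0.03,0,-1],[0.003,0.001,0.037,0,-1],[0.003,0.001,0.041,0,-1],[0.003,0.001,0.043,0,-1],[0.003,0.001,0.043,0,-1],[0.003,0.001,0.043,0,-1]]}}

```text
time: 22.8
eef_pos: [0.6471, -0.1186, 0.1557]
tcp_rot: [1.0, -0.0, 0.001, 0.0]
contact_force: [-0.8, -0.8, -3.3]
opening: 0.724
finger_force: 67.6
```

Request:
{"fn": "send_rows", "kwargs": {"steps": [[0,0,0.001,0,-1],[0,0,0.002,0,-1],[0,0,0.002,0,-1]]}}

```text
time: 23.1
eef_pos: [0.6476, -0.1187, 0.1555]
tcp_rot: [1.0, -0.0, 0.001, 0.0]
contact_force: [-0.8, 0.4, 4.8]
opening: 0.73
finger_force: 68.4
```

Seated. Release and rise.

Request:
{"fn": "send_rows", "kwargs": {"steps": [[0,0,0,0,0.46],[0,0,0,0,0.6],[0,0,0,0,0.8],[0,0,0,0,1],[0,0,0,0,1],[0,0,-0.01,0,1],[0,0,-0.03,0,1],[0,0,-0.06,0,1],[0,0,-0.1,0,1],[0,0,-0.1,0,1],[-0.04,0,-0.12,0,1],[-0.08,0,-0.12,0,1]]}}

```text
time: 24.3
eef_pos: [0.5673, -0.1189, 0.2756]
tcp_rot: [1.0, 0.0, 0.002, 0.001]
contact_force: [-1.1, -0.2, 1.0]
opening: 1.004
finger_force: 0.0
```

```bash
python3 - <<'E'
from h import *
s=ctrl.get_state(); print(s['time'],np.round(s['eef_pos'],3))
a=shot('side','s9.png')[120:260,270:450]; b=shot('top','t9.png')[140:265,220:400]
cv2.imwrite('pics/v9.png',np.hstack([cv2.resize(x[:,:,::-1],(400,300),interpolation=2) for x in(a,b)]))
E
```

```text
24.3 [ 0.567 -0.119  0.276]
```

View pics/v9.png

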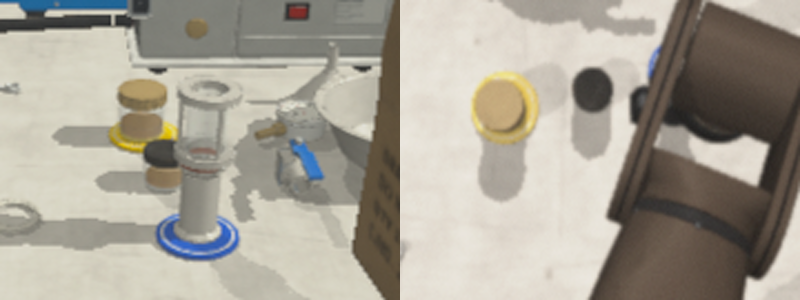

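The side view shows the column upright and centred on the blue pad. The gold jar is on the yellow pad, the black jar stands between them, and the gripper is clear.

```bash
python3 -c "
from plant import ctrl
print(ctrl.sign_off())"
```

```text
the job is handed in; nothing more can be done
None
```

I built the sight column on the blue pad, stood the gold jar on the yellow pad and the black jar midway between the pads, and handed the job in at about 24 s; the final images looked right, but sign-off returned no verdict.

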